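# Spin the craft carousel until the glue faces front

### The arm

A 7-joint arm with a two-finger parallel gripper is mounted at the origin on the work surface. World frame = base frame: x ahead of the robot, y to its left, z up, the work surface at z = 0. Lengths are in mm, angles in rad, forces in N, time in s.
With the tool pointing down it reaches from about 425 to 975 mm from the base axis. Payload 16.7 kg.
Tool frame: the origin (TCP) lies on the centre line of the jaws, within the pads' length; the fingertips stand 8 mm ahead of it and the grasp point (between the pads) lies 11 mm behind it; z points along the fingers, y is the line along which they close (so a half turn about z gives the same grasp; the last joint's range is limited). The gripper opens to 85 mm and grips with 20 to 120 N. Pads are 22 mm wide; open, the fingers measure 114 mm over their backs; the gripper's body (76 mm by 85 mm) begins 54 mm behind the grasp point. The pads swing forward as they close: fully open they stand 13 mm farther back than shut.
Start: joints at [-1.331, 0.426, 0.074, 1.606, -0.034, 1.111, -0.067], TCP at [255.88, 624.582, 239.302] pointing down, gripper open.
Joint ranges: [-2.85, 2.85], [-0.5, 2.14], [-1.23, 1.37], [0.21, 2.46], [-1.02, 4.16], [0.16, 2.05], [-2.73, 2.73]. Speed limits (rad/s): [1.89, 1.89, 2.39, 2.39, 3.01, 3.01, 3.01].

### API

Orientations are given as a unit quaternion [x, y, z, w].
In Python, from station import * gives the robot as it stands.
- The arm moves only by the shell command python3 -m creep 'ROWS'. ROWS is a JSON object of lists of equal length, an entry for each row: "fingers": the closure, from 0 (fully open) to 1 (shut); "offset": the shift along the tool's x, y, z in units of 60 mm (1.0 is 60 mm), a list of three; "turn": the turn about the tool's z in degrees. A call has 1 to 20 rows; each row is the pose to reach, as a shift and turn from the pose commanded when the call began, along the tool's axes at that moment; what a row does not reach only later rows make up. A row lasts 1/8 s, in which the tool goes at most 62.5 mm and 10.7 degrees, less where a joint would pass 70% of its speed; a pose out of reach is approached as far as the arm can. A call with a gripper value outside its range is refused whole. The fingers move at their own pace and stop on an object; the grip force is fixed at half the most. Time passes only in rows, so rows that repeat a pose let the fingers close. It gives the time, the measured TCP pose, the force, the opening and the grip force at its end, in the units of the state.
- state(): the state, without advancing time (a new reading comes with each control period).
- capture(name): name is "scene" or "top" or "wrist"; returns a dict with "img" (420x560x3 uint8, red, green, blue), "camera_matrix" (3x3 intrinsics, pixels), "distortion" ([k1, k2, p1, p2, k3] as OpenCV has them; the pictures are not rectified), "rvec" (rotation vector, rad) and "tvec" (3), from world to camera coordinates, as OpenCV has them; the wrist camera has in their place "T_tool_cam" (4x4, takes a point from camera to tool coordinates, whose origin is the TCP and whose axes are the flange's). Camera axes: x right, y down, z forward; pixel columns grow to the right and rows downward; lengths in mm; the calibration is good to about 2 mm. A picture is of the moment at which its call begins: read the wrist's pose just before it. There is no depth.
- hand_in(): hands the job in; it is judged then, once.
The state is a dict: "clock": time; "qpos": joint angles; "qd": joint speeds; "joint_efforts": joint torques, N m; "ee_pos": TCP position; "ee_rot": TCP orientation; "contact_force": force on the tool from outside, world axes, zero at the start; "wrist_torque": the same for the moment, N m; "width": finger opening in mm; "grip_force": force on a finger pad.
Only numpy, scipy, OpenCV 4.12 (cv2) and the standard library are available. Lean on these libraries where they do the work, as an engineer would, in place of code of your own. Each camera call takes 0.05 s, during which the arm holds its last target. There are 200 camera calls.

### The job

Spin the round craft-supply carousel by gently pushing its rim, or the blue pegs that stand on the rim, until the white glue bottle with the orange nozzle that stands in it comes to the front, in line with the red pointer on the carousel's foot, then leave the carousel at rest and the arm clear. Push only with the fingers: do not touch, lift or tip the bottle or any of the jars in the carousel, and leave the things on the table alone.

Things in the scene. Friction and masses are not known exactly. Their poses are not given: they have to be found in the camera images.
- base: Fixed grey foot of the carousel, on the table; origin on the turning axis at table height, z up. Its own -x axis is the front, where a flat red pointer (8 mm high, 26 mm wide with a diamond-shaped head) lies on the table and sticks out from under the tray. The foot does not move during a run.
- pointer_tip (a point): Outermost tip of the red pointer, at (-197, 0, 8) mm in the foot's frame.
- tray: The round wooden tray that turns on the foot about the vertical axis, either way by more than a turn. Disc of radius 130 mm, underside 22 mm, top 36 mm above the table; origin on the axis at table height, z up; it turns with its x and y axes. Bearing friction: about 1 to 2 N on a peg turns it, and it stops almost at once when no longer pushed.
- tray_top (a point): Top centre of the hub on the tray, on the axis, 56 mm above the table. Around it six wells (rings, outer radius 26.5 mm, 25 mm high, 72 mm from the axis) hold the bottle and the jars; they lie at 0, 60, 120, 180, 240, 300 degrees in the tray's own frame.
- peg (a point): Centre of the top of one of six blue push pegs on the rim, 96 mm above the table: 12 mm in diameter, 60 mm tall, 120 mm from the axis, midway between wells: at 30, 90, 150, 210, 270, 330 degrees in the tray's own frame (counter-clockwise from its x axis); this one at 210. They turn with the tray.
- glue: The glue bottle: white with a blue band and an orange nozzle, 43 mm in diameter, 88 mm tall, standing loose in one of the wells; origin at the centre of its underside, 36 mm above the table, z up. Its top is 124 mm above the table. It starts in any of the wells except the one that is nearest the pointer.
- paint_green: Green paint jar, 62 mm tall, 42 mm in diameter, standing loose in another well of the tray; origin at the centre of its underside. Not to be touched.
- paint_yellow: Yellow paint jar, 62 mm tall, 42 mm in diameter, standing loose in another well of the tray; origin at the centre of its underside. Not to be touched.
- glitter: Gold glitter jar with black lid, 70 mm tall, 42 mm in diameter, standing loose in another well of the tray; origin at the centre of its underside. Not to be touched.
- beads: Blue bead can with a silver-grey lid, 70 mm tall, 42 mm in diameter, standing loose in another well of the tray; origin at the centre of its underside. Not to be touched.
- paint_red: Red paint jar, 70 mm tall, 42 mm in diameter, standing loose in another well of the tray; origin at the centre of its underside. Not to be touched.
- cup: Blue drinking cup on the table, 80 mm across, 95 mm tall; origin under its centre. Leave alone.
- tin: Flat black case with two coloured bands on the table, 140 x 75 x 18 mm; origin under its centre. Leave alone.
There are look-alikes about, which are no part of the job. Leave any purple look-alike of the glue alone.

How it is judged:
By the outcome, as a careful person would: the job done as asked, in the order asked, and still so for the second after the job is handed in, with the robot touching nothing.
It also fails if it takes over 58 s, if anything falls off the work surface, if the arm or the gripper's body presses on something with over 40 N, if the wrist force passes 120 N, or if a joint passes its speed limit or range.

## Working session

There is one attempt and no reset: what is moved stays moved. The work goes in short steps, Python scripts to look and compute and a shell command to move; the robot and the scene stay as the last step left them, time stands still between calls to the robot, and variables do not carry over. Pictures are saved under pics/ and viewed, at most 10 in all, crops included, and the job is handed in when it is done.

```bash
mkdir -p pics; python3 - <<'E'
from station import *
import cv2,numpy as np
s=state();print(s['clock'],s['ee_pos'],s['ee_rot'],s['width'])
for n in("scene","top"):
    c=capture(n);cv2.imwrite(f"pics/{n}0.png",c["img"][:,:,::-1])
    R=cv2.Rodrigues(np.array(c["rvec"],float))[0];print(n,-R.T@np.array(c["tvec"]).ravel(),c["distortion"])
E
```

```text
0.0 [255.75010881 624.22773363 238.60383622] [ 1.93185194e-01  9.81162090e-01 -6.53372319e-04 -8.16184274e-05] 85.2996911668255
scene [1425.48876456 -151.21912376  857.08001818] [-0.04489326  0.          0.          0.          0.        ]
top [ 257.95089435   -7.37103951 1310.81671256] [-0.06639342  0.          0.          0.          0.        ]
```

View pics/scene0.png

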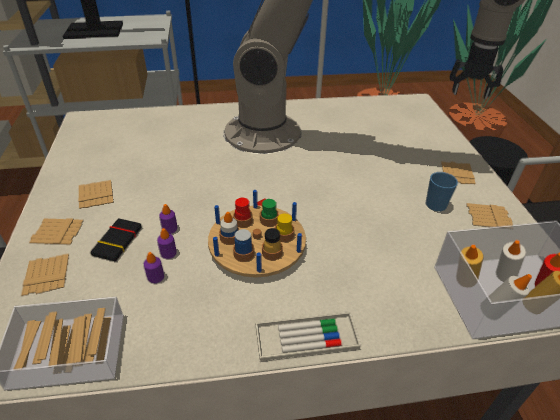

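View pics/top0.png

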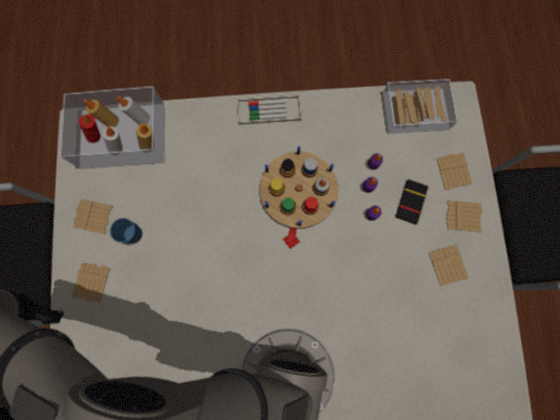

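The scene view shows the carousel at about (257,237), with the glue at (229,228). In the top view the hub is at (299,188), the glue at (322,186) and the red pointer tip at (292,247). Candidates for the glue (top view):
- White bottle with orange nozzle in the tray, (322,186). This one fits.
- Three purple look-alikes at (375,160), (370,184) and (374,212).
- Bottles in the bin at about (130,110), which are not in the carousel.

Next I'll measure and confirm in one crop.

```bash
cat > h.py <<'E'
from station import *
import cv2,numpy as np
def ray(c,uv):
    K=np.array(c["camera_matrix"],float);d=np.array(c["distortion"],float)
    p=cv2.undistortPoints(np.array([[uv]],float),K,d)[0,0]
    R=cv2.Rodrigues(np.array(c["rvec"],float))[0]
    return -R.T@np.array(c["tvec"],float).ravel(), R.T@np.array([p[0],p[1],1.])
def onz(c,uv,z):
    o,d=ray(c,uv);return o+d*(z-o[2])/d[2]
def two(c1,u1,c2,u2):
    o,d=ray(c1,u1);p,e=ray(c2,u2)
    t=np.linalg.lstsq(np.c_[d,-e],p-o,rcond=None)[0]
    a,b=o+d*t[0],p+e*t[1];return (a+b)/2,np.linalg.norm(a-b)
def blobs(c,hr,smin,vmin,box,amin=4):
    h=cv2.cvtColor(c["img"],cv2.COLOR_RGB2HSV)
    m=((h[...,0]>=hr[0])&(h[...,0]<=hr[1])&(h[...,1]>=smin)&(h[...,2]>=vmin)).astype(np.uint8)
    k=np.zeros_like(m);x0,y0,x1,y1=box;k[y0:y1,x0:x1]=1;m*=k
    n,l,s,ce=cv2.connectedComponentsWithStats(m)
    return [(s[i].tolist(),ce[i].round(1).tolist()) for i in range(1,n) if s[i,4]>=amin],l
E
python3 - <<'E'
from h import *
s=capture("scene");t=capture("top")
a=cv2.resize(s["img"][180:280,200:315],None,fx=3.4,fy=4*.85,interpolation=3)
b=cv2.resize(t["img"][142:256,250:350],None,fx=3.4,fy=3.4*100/114*.877,interpolation=3)
b=cv2.resize(t["img"][145:255,250:350],(390,430),interpolation=3);a=cv2.resize(a,(400,430))
cv2.imwrite("pics/crop.png",np.hstack([a,b])[:,:,::-1])
for n,c,bx in(("scene",s,(200,180,315,280)),("top",t,(250,140,350,256))):
    for nm,hr,sm,vm in(("blue",(105,125),150,50),("orange",(6,16),200,150),("red",(0,4),180,90)):
        print(n,nm,[(x[0],x[1]) for x in blobs(c,hr,sm,vm,bx)[0]])
# tray disc from wood colour in top view
h=cv2.cvtColor(t["img"],cv2.COLOR_RGB2HSV);m=((h[...,1]>90)).astype(np.uint8);k=np.zeros_like(m);k[145:250,250:350]=1
m=cv2.morphologyEx(m*k,cv2.MORPH_OPEN,np.ones((15,15)))
cn=max(cv2.findContours(m,0,1)[0],key=cv2.contourArea);print(cv2.fitEllipse(cn))
e=cv2.fitEllipse(cn)[0];print("disc centre",onz(t,e,36))
print("tip~",onz(t,(292,247),8))
E
```

```text
scene blue [([253, 190, 4, 18, 42], [254.4, 198.0]), ([292, 202, 4, 18, 43], [293.5, 210.6]), ([215, 206, 4, 17, 51], [216.5, 214.0]), ([221, 232, 13, 4, 26], [226.9, 233.8]), ([297, 233, 4, 19, 53], [298.4, 242.2]), ([213, 237, 6, 18, 61], [215.3, 245.4]), ([235, 239, 16, 14, 136], [242.4, 245.6]), ([257, 253, 4, 19, 59], [258.2, 262.0])]
scene orange [([224, 212, 6, 7, 20], [226.4, 214.9])]
scene red [([235, 198, 15, 22, 274], [241.8, 208.7]), ([258, 199, 7, 6, 16], [260.1, 201.8])]
top blue [([331, 165, 2, 3, 4], [331.2, 165.8]), ([266, 166, 2, 5, 5], [266.2, 168.0]), ([266, 202, 2, 4, 6], [266.3, 203.8]), ([332, 202, 2, 3, 4], [332.5, 203.0]), ([299, 221, 2, 3, 4], [299.5, 222.0])]
top orange []
top red [([305, 197, 13, 13, 114], [311.1, 203.0]), ([284, 228, 15, 20, 139], [291.1, 237.9])]
((292.9875183105469, 196.46255493164062), (52.43116760253906, 71.8252182006836), 119.58570861816406)
disc centre [560.2451482 -60.2568867  36.       ]
tip~ [398.97450698 -45.4571226    8.        ]
```

View pics/crop.png

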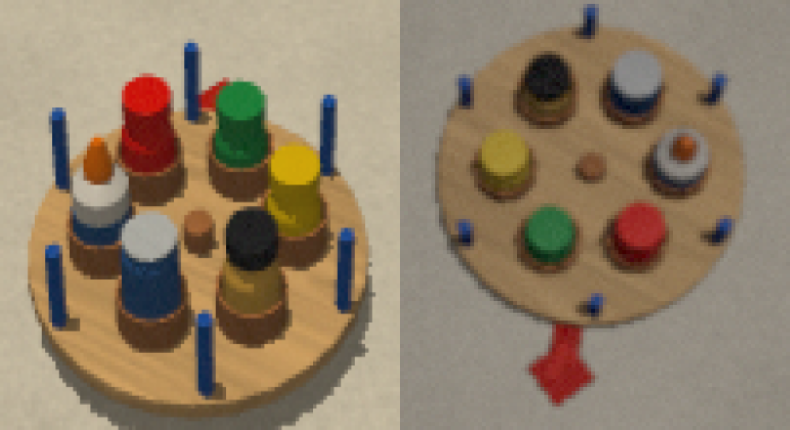

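Crop: the white bottle with the blue band and orange nozzle is in the tray, at about (682,150) in the right half (top px (322,184)). It is the only such bottle there. Now I'll get the peg tops from both views, fit the axis and find the angle to go.

```bash
cat > m.py <<'E'
from h import *
s=capture("scene");t=capture("top")
bl=[b for b in blobs(s,(105,125),150,50,(200,180,315,280))[0] if b[0][3]>=15 and b[0][2]<9]
P=np.array([onz(s,(b[0][0]+(b[0][2]-1)/2 ,b[0][1]+1.0),96) for b in bl])
A=np.c_[2*P[:,:2],np.ones(len(P))];x=np.linalg.lstsq(A,(P[:,:2]**2).sum(1),rcond=None)[0]
c=x[:2];print("axis",c.round(1),"r",np.sqrt(x[2]+c@c).round(1))
for p in P: 
    d=p[:2]-c;print("peg",p.round(1),np.hypot(*d).round(1),np.degrees(np.arctan2(d[1],d[0])).round(1))
E
python3 - <<'E'
from m import *
# two-view heights: top-view peg-top ends, hub, nozzle
for n,us,ut in(("pegL",(216.5,207),(332.5,165)),("pegback",(257.8,254),(299,148)),("hub",(257.2,231.5),(299.5,186.5)),("nozzle",(228.2,213),(322.8,182))):
    print(n,[np.round(v,1) for v in two(s,us,t,ut)])
# pointer: red mask lower tip in top; direction
b,l=blobs(t,(0,5),150,70,(278,222,306,256))
for q in b:print(q)
i=max(range(len(b)),key=lambda i:b[i][0][4])
ys,xs=np.nonzero(l==l[int(b[i][1][1]),int(b[i][1][0])]); j=ys>=ys.max()-1
tip=onz(t,(xs[j].mean(),ys.max()+.3),8);d=tip[:2]-c;print("tip",tip,np.hypot(*d),np.degrees(np.arctan2(d[1],d[0])))
ce=onz(t,b[i][1],8);d=ce[:2]-c;print("ptr centroid dir",np.degrees(np.arctan2(d[1],d[0])),"tip-ce dir",np.degrees(np.arctan2(*(tip-ce)[1::-1])))
for n,u,z in(("hub",(299.5,187),56),("noz",(322.8,182.5),124)):print(n,onz(t,u,z))
E
```

```text
axis [588.3 -78.8] r 118.4
peg [469.5 -71.9  96. ] 119.0 176.7
peg [533.4  26.5  96. ] 118.8 117.6
peg [ 524.9 -177.9   96. ] 117.7 -122.6
peg [652.7  19.1  96. ] 117.2 56.7
peg [ 641.3 -184.4   96. ] 118.2 -63.4
peg [707.7 -86.1  96. ] 119.6 -3.5
pegL [array([ 615.3, -177. ,  172.7]), np.float64(3.5)]
pegback [array([704.5, -88.4,  93. ]), np.float64(1.7)]
hub [array([587.6, -80.2,  54.7]), np.float64(5.6)]
nozzle [array([ 579.6, -150.2,  119.7]), np.float64(2.9)]
([284, 228, 15, 20, 166], [291.0, 238.0])
tip [398.39689193 -39.83364715   8.        ] 193.86786181644345 168.4089464263975
ptr centroid dir 167.85843146936537 tip-ce dir 171.3619432663913
hub [585.30711058 -82.76679701  56.        ]
noz [ 576.73548126 -150.96449622  124.        ]
```

```bash
python3 -m creep '{"fingers":[1,1,1,1,1,1,1,1,1,1,1,1,1,1,1,1,1,1,1,1],"offset":[[-9.7,-10.9,0],[-9.7,-10.9,0],[-9.7,-10.9,0],[-9.7,-10.9,0],[-9.7,-10.9,0],[-9.7,-10.9,0],[-9.7,-10.9,0],[-9.7,-10.9,0],[-9.7,-10.9,0],[-9.7,-10.9,0],[-9.7,-10.9,0],[-9.7,-10.9,0],[-9.7,-10.9,0],[-9.7,-10.9,0],[-9.7,-10.9,0],[-9.7,-10.9,0],[-9.7,-10.9,0],[-9.7,-10.9,0],[-9.7,-10.9,0],[-9.7,-10.9,0]],"turn":[0,0,0,0,0,0,0,0,0,0,0,0,0,0,0,0,0,0,0,0]}'
python3 - <<'E'
from h import *
import json
s=state();print(s['clock'],s['ee_pos'],s['ee_rot'],s['width'],s['qpos'])
c=capture("wrist");cv2.imwrite("pics/w1.png",c["img"][:,:,::-1]);print(c["T_tool_cam"])
E
```

```text
clock: 2.8
ee_pos: [546.5, -200.9, 239.4]
ee_rot: [0.193, 0.981, 0.0, 0.0]
contact_force: [-0.3, 0.2, -0.8]
width: -0.5
grip_force: 0.0
2.8 [ 546.53938207 -200.89940264  239.43019209] [1.92957389e-01 9.81207130e-01 7.20801214e-05 9.81718566e-05] -0.5369071854759986 [-0.27340219  0.31711801  0.64115036  1.84695113 -0.21720973  1.04762526
  1.6356515 ]
[[ 4.56561445e-04 -9.58895797e-01 -2.83758070e-01  7.06641378e+01]
 [ 9.99999853e-01  3.54357375e-04  4.11511044e-04 -1.01620630e+00]
 [-2.94044445e-04 -2.83758217e-01  9.58895817e-01 -1.36078991e+02]
 [ 0.00000000e+00  0.00000000e+00  0.00000000e+00  1.00000000e+00]]
```

View pics/w1.png

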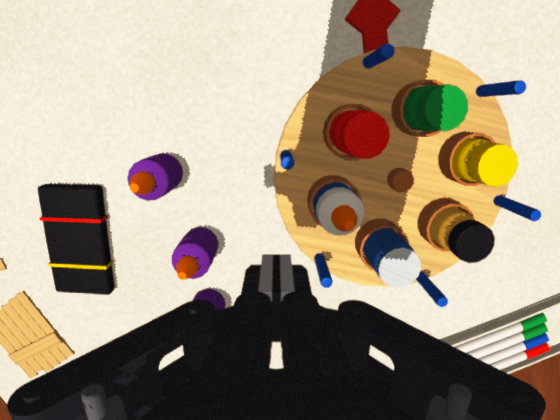

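The wrist view shows the closed fingers at (277,260), between the peg at (287,160) and the peg at (322,270). The pointer head is at (373,15) and the hub at (400,180). From this view I'll refine the axis and the pointer direction.

```bash
cat >> h.py <<'E'
from scipy.spatial.transform import Rotation as Ro
def wcap():
    s=state();c=capture("wrist");T=np.eye(4);T[:3,:3]=Ro.from_quat(s["ee_rot"]).as_matrix();T[:3,3]=s["ee_pos"]
    M=np.linalg.inv(T@np.array(c["T_tool_cam"]));c["rvec"]=cv2.Rodrigues(M[:3,:3])[0];c["tvec"]=M[:3,3];return s,c
def ang(v):return np.degrees(np.arctan2(v[1],v[0]))
E
python3 - <<'E'
from m import *
s_,w=wcap()
hub=onz(w,(400,179),56);print("hub",hub.round(1))
for u in((287,157),(520,87),(535,213),(443,300),(325,283),(388,51)):
    p=onz(w,u,96);print("peg",p.round(1),np.hypot(*(p-hub)[:2]).round(1),ang(p-hub).round(1))
L,R=onz(w,(347,14),8),onz(w,(400,14),8);print("head",L,R,np.linalg.norm(L-R),"normal",ang(R-L)+90)
m=(L+R)/2;print(np.hypot(*(m-hub)[:2]),ang(m-hub))
h=cv2.cvtColor(w["img"],cv2.COLOR_RGB2HSV)
for r in (2,8,14,20,26,34,40,45):
    x=np.nonzero((((h[r,330:420,0]<6)|(h[r,330:420,0]>174))&(h[r,330:420,1]>170)))[0]+330
    if len(x):
        p=onz(w,((x[0]+x[-1])/2,r),8);print(r,x[0],x[-1],p.round(1),ang(p-hub).round(2),np.hypot(*(p-hub)[:2]).round(1))
for u in((345,217),):print("noz",onz(w,u,124),ang(onz(w,u,124)-hub))
for u in((375,160),(370,184),(374,212)):print("purple",onz(t,u,60).round(0))
E
```

```text
axis [588.3 -78.8] r 118.4
peg [469.5 -71.9  96. ] 119.0 176.7
peg [533.4  26.5  96. ] 118.8 117.6
peg [ 524.9 -177.9   96. ] 117.7 -122.6
peg [652.7  19.1  96. ] 117.2 56.7
peg [ 641.3 -184.4   96. ] 118.2 -63.4
peg [707.7 -86.1  96. ] 119.6 -3.5
hub [583.5 -83.4  56. ]
peg [ 515.9 -179.5   96. ] 117.5 -125.1
peg [533.5  26.7  96. ] 120.9 114.4
peg [650.9  19.1  96. ] 122.6 56.7
peg [705.1 -87.2  96. ] 121.7 -1.8
peg [ 640.7 -190.1   96. ] 121.0 -61.8
peg [467.3 -73.2  96. ] 116.6 175.0
head [413.67092241 -69.32026267   8.        ] [433.00487149 -17.57133091   8.        ] 55.24267847850965 normal 159.51377922804514
165.0960009453499 165.99918151492588
2 357 391 [412.7 -39.3   8. ] 165.54 176.5
8 353 398 [418.6 -39.8   8. ] 165.18 170.6
14 348 397 [423.  -44.6   8. ] 166.42 165.1
20 346 392 [427.2 -50.    8. ] 167.93 159.8
26 354 388 [433.5 -50.    8. ] 167.44 153.7
34 363 386 [442.2 -49.1   8. ] 166.36 145.5
40 363 387 [447.9 -50.5   8. ] 166.37 139.5
45 364 381 [451.6 -54.6   8. ] 167.68 135.0
noz [ 574.73195305 -153.55932265  124.        ] -97.14588204501209
purple [ 658. -337.   60.]
purple [ 578. -311.   60.]
purple [ 486. -313.   60.]
```

```bash
python3 -m creep '{"fingers":[1,1,1,1,1,1,1,1],"offset":[[0,0,0.5],[0,0,1.0],[0,0,1.5],[0,0,2.0],[0,0,2.4],[0,0,2.73],[0,0,2.73],[0,0,2.73]],"turn":[0,0,0,0,0,0,0,0]}'
cat > arc.py <<'E'
import sys
from h import *
C=np.array([586,-81.]);end,n=float(sys.argv[1]),int(sys.argv[2])
s=state();p=np.array(s["ee_pos"]);R=Ro.from_quat(s["ee_rot"]).as_matrix();a0=ang(p[:2]-C)%360;r0=np.hypot(*(p[:2]-C));print(p,a0,r0,s["contact_force"])
o=[];tn=[]
for k in range(1,n+1):
    a=a0+(end-a0)*k/n;r=r0+(126-r0)*k/n
    q=np.r_[C+r*np.array([np.cos(np.radians(a)),np.sin(np.radians(a))]),p[2]]
    o.append([round(float(v),2) for v in R.T@(q-p)/60]);tn.append(round(a0-a,1))
print(o);print(tn)
E
python3 arc.py 203 20
```

```text
clock: 4.0
ee_pos: [546.9, -201.5, 76.3]
ee_rot: [0.193, 0.981, -0.0, 0.0]
contact_force: [-0.2, 0.6, -0.3]
width: 0.0
grip_force: 0.0
[ 546.89280758 -201.52280188   76.25161353] 252.02280991799873 126.70879319503833 [-0.21648046  0.64721758 -0.25668916]
[[0.09, -0.0, -0.0], [0.18, -0.0, -0.0], [0.27, -0.0, -0.0], [0.36, 0.01, -0.0], [0.45, 0.02, -0.0], [0.54, 0.03, -0.0], [0.63, 0.05, -0.0], [0.71, 0.07, -0.0], [0.8, 0.1, -0.0], [0.89, 0.13, -0.0], [0.97, 0.16, -0.0], [1.05, 0.2, -0.0], [1.13, 0.24, -0.0], [1.21, 0.28, -0.0], [1.29, 0.33, -0.0], [1.36, 0.38, -0.0], [1.43, 0.44, -0.0], [1.5, 0.49, -0.0], [1.57, 0.55, -0.0], [1.64, 0.61, -0.0]]
[np.float64(2.5), np.float64(4.9), np.float64(7.4), np.float64(9.8), np.float64(12.3), np.float64(14.7), np.float64(17.2), np.float64(19.6), np.float64(22.1), np.float64(24.5), np.float64(27.0), np.float64(29.4), np.float64(31.9), np.float64(34.3), np.float64(36.8), np.float64(39.2), np.float64(41.7), np.float64(44.1), np.float64(46.6), np.float64(49.0)]
```

```bash
python3 -m creep '{"fingers":[1,1,1,1,1,1,1,1,1,1,1,1,1,1,1,1,1,1,1,1],"offset":[[0.09,0,0],[0.18,0,0],[0.27,0,0],[0.36,0.01,0],[0.45,0.02,0],[0.54,0.03,0],[0.63,0.05,0],[0.71,0.07,0],[0.8,0.1,0],[0.89,0.13,0],[0.97,0.16,0],[1.05,0.2,0],[1.13,0.24,0],[1.21,0.28,0],[1.29,0.33,0],[1.36,0.38,0],[1.43,0.44,0],[1.5,0.49,0],[1.57,0.55,0],[1.64,0.61,0]],"turn":[2.5,5,7.5,10,12.5,15,17,19.5,22,24.5,27,29.5,32,34.5,37,39,41.5,44,46.5,49]}'
python3 arc.py 155 20; python3 - <<'E'
from h import *
c=capture("scene");cv2.imwrite("pics/s2.png",cv2.resize(c["img"][160:290,180:340],(640,520),interpolation=3)[:,:,::-1])
E
```

```text
clock: 6.5
ee_pos: [469.2, -129.8, 75.5]
ee_rot: [0.584, 0.812, 0.0, 0.0]
contact_force: [1.7, -0.4, -0.5]
width: 0.2
grip_force: 0.6
[ 469.19792865 -129.76780123   75.53776424] 202.66176291867492 126.57417709616463 [ 1.74709656 -0.4390204  -0.45359014]
[[0.09, -0.0, -0.0], [0.18, -0.0, -0.0], [0.26, -0.0, -0.0], [0.35, 0.01, -0.0], [0.44, 0.02, -0.0], [0.52, 0.03, -0.0], [0.61, 0.05, -0.0], [0.69, 0.07, -0.0], [0.78, 0.1, -0.0], [0.86, 0.12, -0.0], [0.94, 0.16, -0.0], [1.02, 0.19, -0.0], [1.1, 0.23, -0.0], [1.18, 0.27, -0.0], [1.25, 0.31, -0.0], [1.33, 0.36, -0.0], [1.4, 0.41, -0.0], [1.47, 0.47, -0.0], [1.53, 0.52, -0.0], [1.6, 0.58, -0.0]]
[np.float64(2.4), np.float64(4.8), np.float64(7.1), np.float64(9.5), np.float64(11.9), np.float64(14.3), np.float64(16.7), np.float64(19.1), np.float64(21.4), np.float64(23.8), np.float64(26.2), np.float64(28.6), np.float64(31.0), np.float64(33.4), np.float64(35.7), np.float64(38.1), np.float64(40.5), np.float64(42.9), np.float64(45.3), np.float64(47.7)]
```

View pics/s2.png

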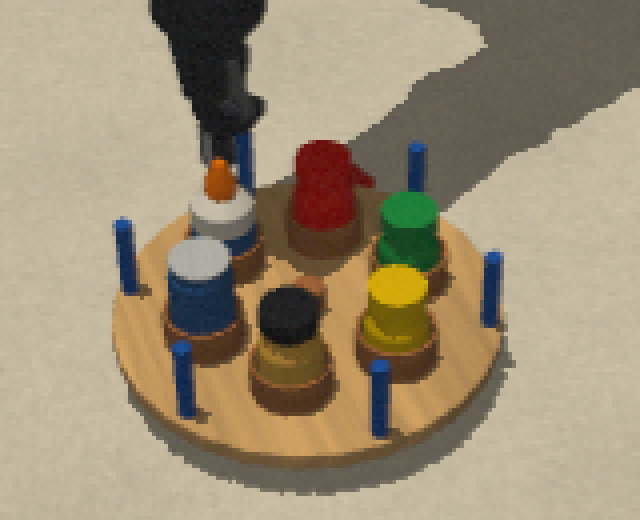

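The tray is turning with the finger against the peg at about (245,150). The glue at (222,215) stands upright and has come round, and the force is small. I'll continue.

```bash
python3 -m creep '{"fingers":[1,1,1,1,1,1,1,1,1,1,1,1,1,1,1,1,1,1,1,1],"offset":[[0.09,0,0],[0.18,0,0],[0.26,0,0],[0.35,0.01,0],[0.44,0.02,0],[0.52,0.03,0],[0.61,0.05,0],[0.69,0.07,0],[0.78,0.1,0],[0.86,0.12,0],[0.94,0.16,0],[1.02,0.19,0],[1.1,0.23,0],[1.18,0.27,0],[1.25,0.31,0],[1.33,0.36,0],[1.4,0.41,0],[1.47,0.47,0],[1.53,0.52,0],[1.6,0.58,0]],"turn":[2.5,5,7,9.5,12,14.5,16.5,19,21.5,24,26,28.5,31,33.5,35.5,38,40.5,43,45.5,47.5]}'
python3 - <<'E'
from m import *
a=np.array([ang(p[:2]-c) for p in P])
z=np.exp(1j*np.radians(a*6)).mean();print("phase mod 60",(np.degrees(np.angle(z))/6)%60)
st=state();print(st["ee_pos"],ang(st["ee_pos"][:2]-np.array([586,-81])))
E
```

```text
clock: 9.05
ee_pos: [471.4, -27.7, 75.5]
ee_rot: [0.861, 0.508, -0.0, -0.0]
contact_force: [-1.5, -1.0, -0.5]
width: 0.1
grip_force: 0.6
axis [588.5 -78.6] r 117.8
peg [591.6  39.   96. ] 117.7 88.5
peg [ 585.4 -196.4   96. ] 117.8 -91.5
peg [692.5 -23.2  96. ] 117.9 28.1
peg [ 687.4 -142.4   96. ] 117.7 -32.8
phase mod 60 28.070265234787268
[471.77478314 -27.35836802  75.45374763] 154.84464583349438
```

```bash
python3 arc.py 144.8 8
```

```text
[471.77478314 -27.35836802  75.45374763] 154.84464583349438 126.19360066305174 [-0.20525597  0.23790929 -0.44761688]
[[0.05, -0.0, -0.0], [0.09, -0.0, -0.0], [0.14, -0.0, -0.0], [0.18, -0.0, -0.0], [0.23, 0.0, -0.0], [0.28, 0.0, -0.0], [0.32, 0.01, -0.0], [0.37, 0.01, -0.0]]
[np.float64(1.3), np.float64(2.5), np.float64(3.8), np.float64(5.0), np.float64(6.3), np.float64(7.5), np.float64(8.8), np.float64(10.0)]
```

```bash
python3 -m creep '{"fingers":[1,1,1,1,1,1,1,1,1,1],"offset":[[0.05,0,0],[0.09,0,0],[0.14,0,0],[0.18,0,0],[0.23,0,0],[0.28,0,0],[0.32,0.01,0],[0.37,0.01,0],[0.37,0.01,0],[0.37,0.01,0]],"turn":[1.5,2.5,4,5,6.5,7.5,9,10,10,10]}' && python3 -m creep '{"fingers":[1,1,1,1,1,1,1,1,1,1,1],"offset":[[-0.15,0,0],[-0.3,0,0],[-0.4,0,0],[-0.4,0,-0.6],[-0.4,0,-1.3],[-0.4,0,-2.0],[-0.4,0.3,-2.8],[-0.5,0.7,-3.4],[-0.5,0.75,-3.75],[-0.5,0.75,-3.75],[-0.5,0.75,-3.75]],"turn":[0,0,0,0,0,0,0,0,0,0,0]}'
python3 - <<'E'
from m import *
a=np.array([ang(p[:2]-c) for p in P]);z=np.exp(1j*np.radians(a*6)).mean();print("phase",(np.degrees(np.angle(z))/6)%60)
st,w=wcap();print(st["ee_pos"]);cv2.imwrite("pics/w2.png",w["img"][:,:,::-1])
E
```

```text
clock: 10.4
ee_pos: [482.7, -8.8, 75.5]
ee_rot: [0.902, 0.432, 0.0, -0.0]
contact_force: [0.2, -0.4, 0.6]
width: -0.1
grip_force: 0.0
clock: 11.78
ee_pos: [498.4, -60.1, 299.7]
ee_rot: [0.902, 0.432, -0.0, -0.0]
contact_force: [0.3, -0.0, 0.1]
width: -0.0
grip_force: 0.0
axis [587.1 -78.6] r 118.9
peg [ 562.7 -194.6   96. ] 118.5 -101.9
peg [614.4  37.5  96. ] 119.3 76.8
peg [ 675.3 -159.5   96. ] 119.6 -42.5
peg [699.9 -43.5  96. ] 118.1 17.3
phase 17.40283062146818
[498.36273203 -60.18499587 299.65296143]
```

View pics/w2.png

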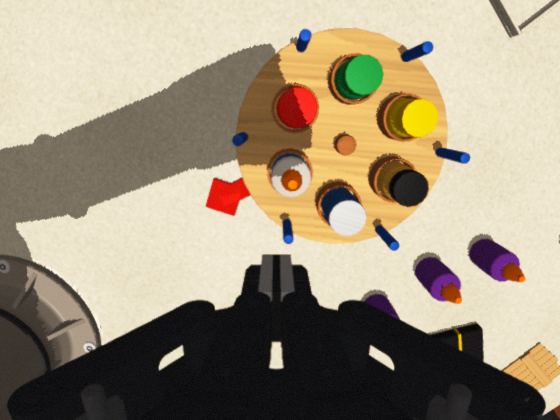

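The wrist view shows the glue at (291,175), next to the pointer head at (227,195), with the hub at (345,145) and everything upright. Next I'll measure the residual angle in this one view.

```bash
cat > f.py <<'E'
from h import *
st,w=wcap()
b,l=blobs(w,(100,125),140,60,(220,15,480,262))
b=[q for q in b if 15<q[0][4]<400]
hub=onz(w,(345.5,144),56)
# tray rim: wood mask -> undistorted outline onto z=36
h=cv2.cvtColor(w["img"],cv2.COLOR_RGB2HSV)
m=((h[...,0]<6)|(h[...,0]>174))&(h[...,1]>150)&(h[...,2]>100)
k=np.zeros(m.shape,bool);k[170:222,198:252]=1;m&=k
ys,xs=np.nonzero(m);Q=np.array([onz(w,(x,y),8)[:2] for x,y in zip(xs,ys)])
cn=cv2.approxPolyDP(max(cv2.findContours(m.astype(np.uint8),0,1)[0],key=cv2.contourArea),3.5,True)[:,0]
print("contour",cn.tolist())
P=[]
for q in b:
    n=q[0];print(n,q[1])
for p in cn: 
    g=onz(w,p,8);print(p,g.round(1),np.hypot(*(g-hub)[:2]).round(1),ang(g-hub).round(1))
print("hub",hub.round(1),"head centroid dir",ang(Q.mean(0)-hub[:2]),np.hypot(*(Q.mean(0)-hub[:2])))
r=np.hypot(*(Q-hub[:2]).T);print("tip",Q[r>r.max()-4].mean(0),r.max(),ang(Q[r>r.max()-4].mean(0)-hub[:2]))
for n,u,z in(("well ring glue",(290,175),61),("noz",(292,180),124)):
    g=onz(w,u,z);print(n,g.round(1),np.hypot(*(g-hub)[:2]).round(1),ang(g-hub).round(1))
for u in((305,33),(428,47),(467,157),(394,244),(290,238),(243,137)):
    P.append(onz(w,u,96))
P=np.array(P);A=np.c_[2*P[:,:2],np.ones(6)];x=np.linalg.lstsq(A,(P[:,:2]**2).sum(1),rcond=None)[0]
c=x[:2];print("axis pegs",c,np.sqrt(x[2]+c@c),[ang(p[:2]-c).round(1) for p in P],[np.hypot(*(p[:2]-c)).round(1) for p in P])
print("head dir from peg axis",ang(Q.mean(0)-c))
cv2.imwrite("pics/w3.png",cv2.resize(w["img"][120:250,190:370],(792,572),interpolation=3)[:,:,::-1])
E
python3 f.py
```

```text
contour [[214, 178], [206, 206], [233, 214], [238, 200], [249, 194], [242, 179], [228, 183]]
[297, 30, 14, 21, 195] [303.1, 39.4]
[402, 42, 31, 19, 281] [417.6, 51.0]
[233, 133, 14, 12, 124] [239.3, 138.5]
[436, 148, 34, 15, 266] [453.0, 154.8]
[329, 196, 26, 14, 51] [340.7, 200.4]
[284, 220, 9, 24, 166] [287.3, 231.9]
[376, 226, 23, 24, 215] [387.3, 238.1]
[214 178] [430.3 -16.4   8. ] 169.0 158.0
[206 206] [396.1 -38.3   8. ] 195.3 167.7
[233 214] [417.4 -70.    8. ] 169.8 176.7
[238 200] [435.6 -59.3   8. ] 152.8 172.3
[249 194] [452.5 -62.2   8. ] 135.6 172.5
[242 179] [458.4 -40.8   8. ] 134.3 163.1
[228 183] [440.3 -33.2   8. ] 153.8 162.4
hub [586.9 -79.8  56. ] head centroid dir 167.46374904358464 163.66920441791558
tip [398.48905564 -38.21938791] 195.3052786311652 167.5598211223323
well ring glue [515.4 -67.5  61. ] 72.6 170.3
noz [518.8 -62.1 124. ] 70.3 165.5
axis pegs [589.8394276 -81.6142818] 119.16573724169234 [np.float64(78.5), np.float64(17.7), np.float64(-43.0), np.float64(-103.8), np.float64(-162.8), np.float64(136.5)] [np.float64(121.3), np.float64(117.7), np.float64(120.0), np.float64(118.4), np.float64(120.6), np.float64(117.0)]
head dir from peg axis 167.0690559318075
```

View pics/w3.png

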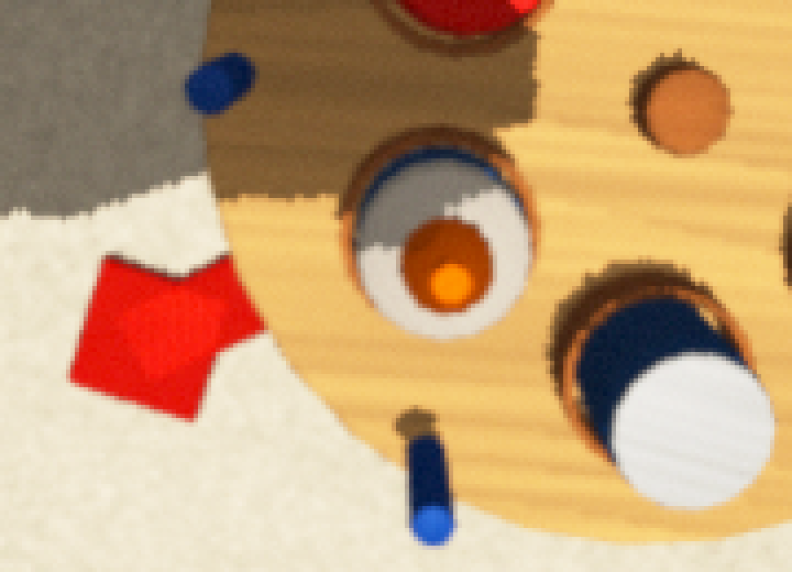

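The pointer is at 167.3° and the glue's well at 167.2–167.4°, so they line up. I'll move the arm aside, verify and hand in.

```bash
python3 -m creep '{"fingers":[1,1,1,1,1,1,1,1,1,1],"offset":[[0.7,-0.7,0],[1.4,-1.4,0],[2.1,-2.1,0],[2.7,-2.8,0],[2.9,-3.0,0],[2.9,-3.0,0],[2.9,-3.0,0],[2.9,-3.0,0],[2.9,-3.0,0],[2.9,-3.0,0]],"turn":[0,0,0,0,0,0,0,0,0,0]}'
python3 - <<'E'
from m import *
a=np.array([ang(p[:2]-c) for p in P]);z=np.exp(1j*np.radians(a*6)).mean();print("phase",(np.degrees(np.angle(z))/6)%60)
print(np.abs(state()["qd"]).max());print(hand_in())
E
```

```text
clock: 13.22
ee_pos: [467.7, 187.6, 300.5]
ee_rot: [0.902, 0.432, 0.0, -0.0]
contact_force: [0.5, -0.8, -0.3]
width: 0.1
grip_force: 0.0
axis [588.1 -79.5] r 118.2
peg [ 562.7 -194.6   96. ] 117.9 -102.5
peg [614.3  36.2  96. ] 118.6 77.3
peg [ 675.1 -160.7   96. ] 119.0 -43.0
peg [699.9 -43.5  96. ] 117.5 17.8
phase 17.40761742130041
0.0017060106806471307
the job is handed in; nothing more can be done
None
```

The glue bottle now stands at the front, its well at 167.2–167.4° against 167.3° for the red pointer; the carousel is at rest, the arm is clear, and the job was handed in at about 13 s.

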